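# Clamp a milling jar in the bench holder with pushes alone

### The job

Secure the small empty milling jar, which stands in front of the bench jar holder, in that holder so that it can be brushed out. Working only by pushing with the fingertips and never lifting or tipping the jar, push it along the bench into the holder's open vee until it is fully home against both faces, then push the knob of the clamp lever round until its roller is tight against the jar, and leave the jar clamped there. Leave the other things on the bench where they are.

Things in the scene. Friction and masses are not known exactly. Their poses are not given: they have to be found in the camera images.
- milling_jar: The job's jar: small open round steel jar (empty, no lid), outer diameter 60, height 50, about 0.5 kg, standing upright on the bench in front of the holder's mouth. Origin: centre of its underside; z up; its yaw means nothing.
- holder: Grey jar holder fixed to the bench. Origin: on the bench, where the jar's underside centre lies when home; +x points into the vee, -x out of its mouth. It has no floor. Two black-lined faces, 50 long, 44 high, lie 30 from the origin, 60 degrees left and right of +x. Approach from -x is free for |y| < 34 while the lever is open. Grey body spans x to 80, y -75 to 62; its foot is 8 high.
- lever_knob (a point): Centre of the black knob at the end of the steel lever, on the holder's right (-y) side: 50 above the bench, 85 from the pivot axis. Upright, diameter 20, 40 to 58 high, on the round end (diameter 20) of the lever bar, 34 to 40 high; below its end is free space. At joint q the lever points along 210 degrees + q in the holder's frame (0 = +x, 90 = +y).
- clamp_lever (a joint): Angle of the bell-crank lever (rad) about an upright axis at (-68, -44) in the holder's frame: 0 open, growing counter-clockwise seen from above, stop at 1.83. The knob travels towards +x along the right side. It stays where left; friction needs about 3 N at the knob. The roller meets a jar that is home at about 1.65, then wedges it tight up to the stop (about 10 N at the knob).
- roller: Black rubber-tyred roller with a metal hub, diameter 22, 14 to 33 high, turning freely on a pin under the lever's short arm, 42 from the lever's pivot axis. It bears on the jar's wall. Origin: centre of its underside; its own turn means nothing.
- lid: Bystander: lid of the jar, diameter 66, 26 high, with a small knob, left of the holder. Origin: centre of underside.
- vial: Bystander: vial with a screw cap, diameter 32, 68 high, behind the holder. Origin: centre of underside.
- mortar: Bystander: white mortar (grinding bowl), diameter 82, 44 high, right of and behind the holder. Origin: centre of underside.
- sweep_brush: Bystander: brush with yellow handle, 28 x 151 x 10, lying right of the work. Origin: centre of underside.
- boat: Bystander: empty square weighing boat, 64 x 64 x 13, standing right of the work. Origin: centre of underside.
Mind the look-alikes: they are no part of the job. Leave any green or orange look-alike of the milling_jar alone.

How it is judged:
By the outcome, as a careful person would: the job done as asked, in the order asked, and still so for the second after the job is handed in, with the robot touching nothing.
It also fails if it takes over 64 s, if anything falls off the work surface, if the arm or the gripper's body presses on something with over 40 N, if the wrist force passes 120 N, or if a joint passes its speed limit or range.

### The arm

A 7-joint arm with a two-finger parallel gripper is mounted at the origin on a cart in front of the work surface, level with it; the furniture and walls round the work are solid. World frame = base frame: x ahead of the robot, y to its left, z up, the work surface at z = 0. Lengths are in m, angles in rad, forces in N, time in s.
With the tool pointing down it reaches from about 0.35 to 0.9 m from the base axis. Payload 8.1 kg.
Tool frame: the origin (TCP) lies on the front face of the gripper's body, between the roots of the fingers; the fingertips stand 66 mm ahead of it and the grasp point (between the pads) lies 47 mm ahead of it (arm.finger_overhang is the distance from the TCP to the fingertips, in m); z points along the fingers, y is the line along which they close (so a half turn about z gives the same grasp; the last joint's range is limited). The gripper opens to 92 mm and grips with 3 to 60 N. Pads are 19 mm wide; open, the fingers measure 130 mm over their backs; the gripper's body (75 mm by 190 mm) begins 47 mm behind the grasp point.
Start: joints at [-1.322, 0.434, 0.025, 1.573, -0.012, 1.134, -0.075], TCP at [0.215, 0.587, 0.292] pointing down, gripper open.
Joint ranges: [-2.62, 2.62], [-0.44, 2.09], [-1.27, 1.32], [0.08, 2.57], [-1.32, 4.46], [0.12, 2], [-2.74, 2.74]. Speed limits (rad/s): [2.22, 2.22, 3.01, 3.01, 3.14, 3.14, 3.14].

### API

Orientations are given as a rotation vector (axis times angle).
In Python, from cell import readout, cams, workorder, spotter, arm gives the robot as it stands.
- The arm moves only by the tool creep_tool, called after "Emit:" as name(argument=value, ...) on one line, values as JSON. Schema: {"type":"object","properties":{"plan":{"type":"array","items":{"type":"object","properties":{"tx":{"type":"number"},"ty":{"type":"number"},"tz":{"type":"number"},"spin":{"type":"number"},"jaw":{"type":"number"}},"additionalProperties":false,"required":["jaw"]},"minItems":1,"maxItems":10},"grip_force":{"type":"number"},"only":{"type":"string"},"quiet":{"type":"boolean"},"lines":{"type":"string"}},"required":["plan"],"additionalProperties":false}. plan is a list of rows, 1 to 10 of them, each an object with the fields tx, ty, tz (the shift in m), spin (a turn about the tool's z in rad), jaw (the opening from 0.0 (shut) to 1.0 (fully open)); a field left out counts as zero (the opening has to be given); each row shifts and turns the commanded pose from where the row before left it, along the tool's axes as they then stand; what a row does not reach is not made up. A row lasts 1/10 s, in which the tool goes at most 0.05 m and 0.15 rad, less where a joint would pass 70% of its speed; a pose out of reach is approached as far as the arm can. The fingers move at their own pace and stop on an object; grip_force is the grip in N (left out, the last holds). Time passes only in rows, so rows that do not move let the fingers close. The tool returns the time, the measured TCP pose, the force, the opening and the grip force at its end. only (a regular expression) keeps the lines of the reply that match it, lines (a string "A,B") keeps lines A to B, and quiet returns only ok. Input that does not fit is refused with a message, and nothing moves.
- readout.observe(): the state, without advancing time (a new reading comes with each control period).
- cams.get_image(name): name is "side" or "top"; returns a dict with "image" (384x512x3 uint8, blue, green, red), "fx", "fy", "cx", "cy" (pixels), "cam_to_world" (4x4, takes a point from camera to world coordinates). Camera axes: x right, y down, z forward; pixel columns grow to the right and rows downward; lengths in m; the calibration is good to about 2 mm. A picture is of the moment at which its call begins. There is no depth.
- workorder.sign_off(): hands the job in; it is judged then, once.
Trained networks look in a picture, given as the dict that the camera call returned (one of the last four; its "shot" number tells which), for a name from the list of things; names that differ only in an ending like _2 or _b are one class to them, and where a whole thing is asked for, a point or a joint stands for the part that bears it (a point fixed in the world has none). Each returns a list of dicts, best first, with "score" (0 to 1); they miss things now and then, are a little off and sometimes report something else, mostly with a low value. They report only what shows in the picture. A call takes as long as a camera call. They do not tell look-alikes from the thing itself.
- spotter.boxes_of(picture, name): "centre" ([x, y, z] in m, in the coordinates of the camera as it stood for that picture, good to about 4 mm: the middle of the surface that is visible of it).
The state is a dict: "clock": time; "joints": joint angles; "dq": joint speeds; "joint_efforts": joint torques, N m; "position": TCP position; "ee_rot": TCP orientation; "force": force on the tool from outside, world axes, zero at the start; "ft_torque": the same for the moment, N m; "width": opening from 0.0 (shut) to 1.0 (fully open); "gripper_force": force on a finger pad.
Only numpy, scipy, OpenCV 4.12 (cv2) and the standard library are available. Lean on these libraries where they do the work, as an engineer would, in place of code of your own. Each camera call takes 0.05 s, during which the arm holds its last target. There are 200 camera calls.

## Working session

There is one attempt and no reset: what is moved stays moved. The work goes in short steps, Python scripts to look and compute and a tool call to move; the robot and the scene stay as the last step left them, time stands still between calls to the robot, and variables do not carry over. Pictures are saved under pics/ and viewed, at most 10 in all, crops included, and the job is handed in when it is done.

```bash
mkdir -p pics; ls
```

Create h.py:
```python
from cell import readout, cams, workorder, spotter, arm
import numpy as np, cv2
def proj(p,P):
    M=np.linalg.inv(p["cam_to_world"]); c=M[:3,:3]@np.array(P,float)+M[:3,3]
    return np.array([p["fx"]*c[0]/c[2]+p["cx"],p["fy"]*c[1]/c[2]+p["cy"]])
def ray(p,u,v,z):
    M=np.array(p["cam_to_world"]); d=M[:3,:3]@np.array([(u-p["cx"])/p["fx"],(v-p["cy"])/p["fy"],1]); o=M[:3,3]
    return o+d*(z-o[2])/d[2]
```

Run:
```python
from h import *
for n in ("top","side"):
    p=cams.get_image(n); cv2.imwrite(f"pics/{n}0.png",p["image"])
    M=np.array(p["cam_to_world"]); print(n,p["fx"],p["fy"],p["cx"],p["cy"],M.round(3).tolist())
    for k in ["milling_jar","holder","lever_knob","roller","lid","vial","mortar","sweep_brush","boat"]:
        for b in spotter.boxes_of(p,k)[:4]:
            w=M[:3,:3]@np.array(b["centre"])+M[:3,3]; print(k,round(b["score"],2),w.round(3),proj(p,w).round())
s=readout.observe(); print(s["clock"],s["position"],s["ee_rot"],s["force"])
```

```text
pics
top 362.2109073000147 362.2109073000147 256.8474486519704 191.47998774005455 [[-0.008, -0.992, 0.125, 0.466], [-1.0, 0.008, -0.003, 0.07], [0.002, -0.125, -0.992, 1.058], [0.0, 0.0, 0.0, 1.0]]
milling_jar 0.92 [0.449 0.073 0.01 ] [255. 243.]
milling_jar 0.75 [0.447 0.164 0.012] [223. 244.]
milling_jar 0.68 [ 0.388 -0.025  0.017] [290. 265.]
holder 0.95 [0.632 0.063 0.012] [258. 180.]
lever_knob 0.79 [ 0.553 -0.004  0.039] [282. 206.]
lever_knob 0.32 [ 0.613 -0.134  0.01 ] [325. 186.]
roller 0.26 [ 0.44  -0.131  0.003] [326. 245.]
lid 0.77 [0.566 0.197 0.01 ] [212. 203.]
lid 0.51 [0.632 0.059 0.01 ] [259. 180.]
lid 0.25 [0.449 0.071 0.005] [255. 243.]
mortar 0.81 [ 0.763 -0.127  0.024] [322. 135.]
sweep_brush 0.55 [ 0.611 -0.133  0.013] [325. 186.]
boat 0.75 [ 0.437 -0.128  0.004] [325. 247.]
boat 0.41 [ 0.552 -0.002  0.036] [281. 206.]
side 477.4598600420749 477.4598600420749 255.2697821211963 196.99565611121886 [[0.892, -0.25, 0.376, 0.17], [-0.452, -0.471, 0.758, -0.75], [-0.012, -0.846, -0.533, 0.646], [0.0, 0.0, 0.0, 1.0]]
milling_jar 0.67 [0.445 0.048 0.035] [206. 230.]
holder 0.63 [0.619 0.051 0.032] [275. 210.]
holder 0.35 [ 0.588 -0.013  0.028] [277. 229.]
lever_knob 0.63 [ 0.553 -0.009  0.04 ] [262. 228.]
lever_knob 0.44 [ 0.447 -0.118  0.005] [240. 287.]
roller 0.52 [ 0.59  -0.01   0.027] [277. 229.]
lid 0.71 [0.563 0.19  0.012] [229. 195.]
vial 0.73 [0.732 0.127 0.038] [300. 181.]
mortar 0.68 [ 0.763 -0.115  0.032] [371. 230.]
sweep_brush 0.92 [ 0.608 -0.151  0.013] [319. 269.]
boat 0.82 [ 0.452 -0.121  0.007] [242. 287.]
1.0 [0.21537455 0.58671159 0.29223593] [ 5.49823641e-01  3.09310307e+00 -4.86861920e-07] [ 1.4273921  -1.30804268  0.61977241]
```

Run:
```python
import cv2
a=cv2.imread("pics/top0.png")[115:295,190:350]; b=cv2.imread("pics/side0.png")[150:310,160:400]
cv2.imwrite("pics/top1.png",cv2.resize(a,None,fx=3.3,fy=3.3,interpolation=2))
cv2.imwrite("pics/side1.png",cv2.resize(b,None,fx=3.3,fy=3.3,interpolation=2))
```

```text
(no output)
```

View pics/top1.png

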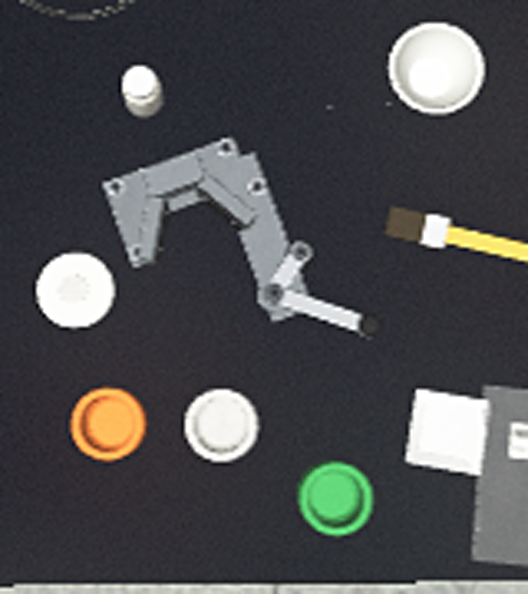

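View pics/side1.png

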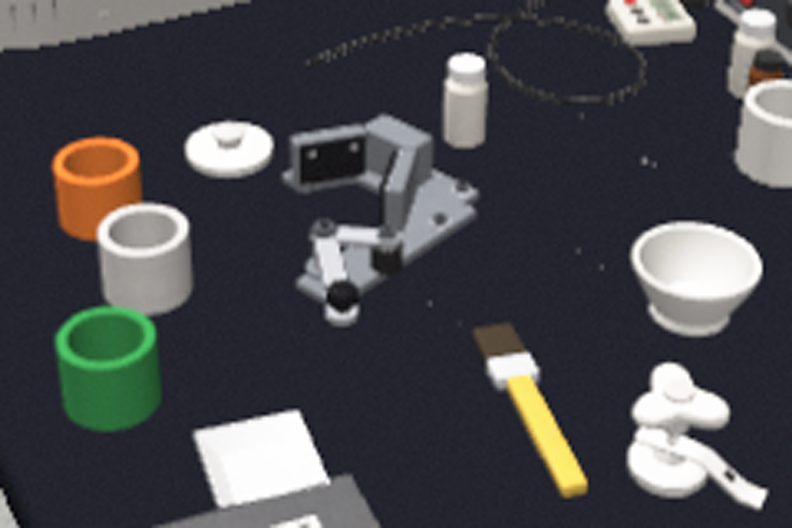

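The steel-white jar is at top pixel (257,244). The look-alikes are the orange jar (223,244) and the green jar (292,266). Both crops agree on this, so I choose the steel one between them, in front of the holder. The pivot is at top ≈(273,203) and the knob at ≈(302,213).

Add to h.py:
```python
from scipy.optimize import least_squares
def tri(pt,a,ps,b):
    r=least_squares(lambda P:np.r_[proj(pt,P)-a,proj(ps,P)-b],[.5,.05,.04]); return r.x,r.fun
def H2W(x,y,yaw):
    c,s=np.cos(yaw),np.sin(yaw)
    return lambda a,b,z:(x+c*a-s*b,y+s*a+c*b,z)
```

Run:
```python
from h import *
t=cams.get_image("top"); s=cams.get_image("side")
T=lambda u,v:np.array([190+u/3.3-.35,115+v/3.3-.35]); S=lambda u,v:np.array([160+u/3.3-.35,150+v/3.3-.35])
R={}
for k,a,b in [("piv",T(274,292),S(323,228)),("knob",T(369,324),S(342,294)),("pin",T(301,250),S(388,236)),("jartop",T(222,424),S(145,233)),("bolt",T(257,186),S(463,188))]:
    R[k],f=tri(t,a,s,b); print(k,R[k].round(4),f.round(1))
# fit holder pose from piv, knob
pv,kn,pin=R["piv"],R["knob"],R["pin"]
print("len",np.linalg.norm((kn-pv)[:2]),np.linalg.norm((pin-pv)[:2]))
yaw=np.arctan2(*(kn-pv)[1::-1])-np.radians(210); yaw=(yaw+np.pi)%(2*np.pi)-np.pi
print("yaw",np.degrees(yaw), "pin dir in holder", np.degrees(np.arctan2(*(pin-pv)[1::-1])-yaw))
c,sn=np.cos(yaw),np.sin(yaw); o=pv[:2]-np.array([c*-68-sn*-44,sn*-68+c*-44]); print("origin",o)
f=H2W(*o,yaw); k=4
for p,n,(x0,x1,y0,y1) in ((t,"top",(205,335,145,260)),(s,"side",(190,340,170,270))):
    im=cv2.resize(p["image"][y0:y1,x0:x1],None,fx=5,fy=5,interpolation=cv2.INTER_CUBIC)
    d=lambda P:tuple(int(v) for v in (proj(p,P)-[x0,y0]+.5)*5)
    for sg in(1,-1):
        m=np.array([30*.5,sg*30*.866]); tt=np.array([.866,-sg*.5])*25
        for z in (.008,.044):
            cv2.line(im,d(f(*(m-tt)/1000,z)),d(f(*(m+tt)/1000,z)),(0,0,255),1)
    for q in np.linspace(0,6.28,40): cv2.circle(im,d((R["jartop"][0]+.03*np.cos(q),R["jartop"][1]+.03*np.sin(q),.05)),1,(0,255,0),-1)
    cv2.polylines(im,[np.array([d(f(.08,-.075,.008)),d(f(.08,.062,.008)),d(f(-.03,.062,.008))])],False,(255,255,0),1)
    cv2.imwrite(f"pics/{n}2.png",im)
```

```text
piv [0.559  0.0223 0.0442] [-0.1  0.4  0.3 -0. ]
knob [ 0.5312 -0.0572  0.0522] [-0.1  0.2  0.1 -0. ]
pin [ 0.5954 -0.0016  0.0405] [-0.1  0.3  0.3 -0. ]
jartop [0.449  0.0671 0.0482] [-0.   0.1  0.1 -0. ]
bolt [0.6638 0.0301 0.0375] [ 1.7 -3.7 -3.2  0.6]
len 0.0842252351713541 0.04350268954072937
yaw 40.72309386840542 pin dir in holder -73.95242904685963
origin [23.38852002 77.73207809]
```

View pics/top2.png

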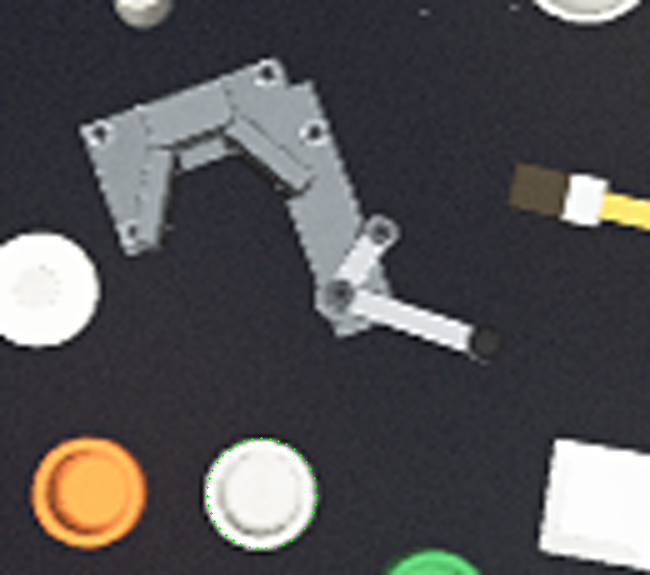

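View pics/side2.png

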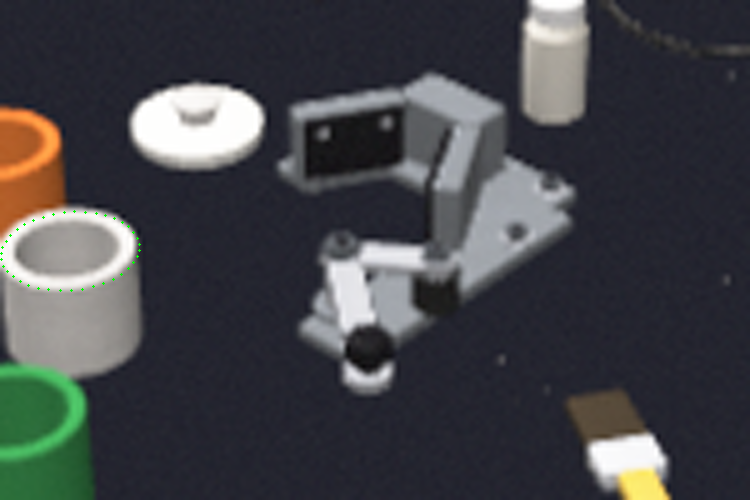

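The first overlay mixed units. The foot edges give yaw ≈19°, so the lever starts slightly turned (q ≈ 0.38). I'll redo it anchored on the pivot.

Run:
```python
from h import *
t=cams.get_image("top"); s=cams.get_image("side")
pv=np.array([.559,.0223]); out=[]
yaw=np.radians(19.2)
c,sn=np.cos(yaw),np.sin(yaw); o=pv-np.array([c*-.068-sn*-.044,sn*-.068+c*-.044]); print("origin",o)
f=H2W(*o,yaw)
for p,n,(x0,x1,y0,y1) in ((t,"top",(205,305,145,260)),(s,"side",(230,320,170,270))):
    im=cv2.resize(p["image"][y0:y1,x0:x1],None,fx=4.2,fy=4.2,interpolation=cv2.INTER_CUBIC)
    d=lambda P:tuple(int(v) for v in (proj(p,P)-[x0,y0]+.5)*4.2)
    for sg in(1,-1):
        m=np.array([30*.5,sg*30*.866]); tt=np.array([.866,-sg*.5])*25
        for z in (.008,.044):
            cv2.line(im,d(f(*(m-tt)/1000,z)),d(f(*(m+tt)/1000,z)),(0,0,255),1)
    cv2.polylines(im,[np.array([d(f(.08,-.075,.008)),d(f(.08,.062,.008)),d(f(-.03,.062,.008))])],False,(255,255,0),1)
    cv2.circle(im,d(f(-.068,-.044,.044)),4,(0,255,0),1)
    out.append(cv2.resize(im,(int(im.shape[1]*480/im.shape[0]),480)))
cv2.imwrite("pics/both3.png",np.hstack(out)[:, :800])
```

```text
origin [0.60874746 0.08621549]
```

View pics/both3.png

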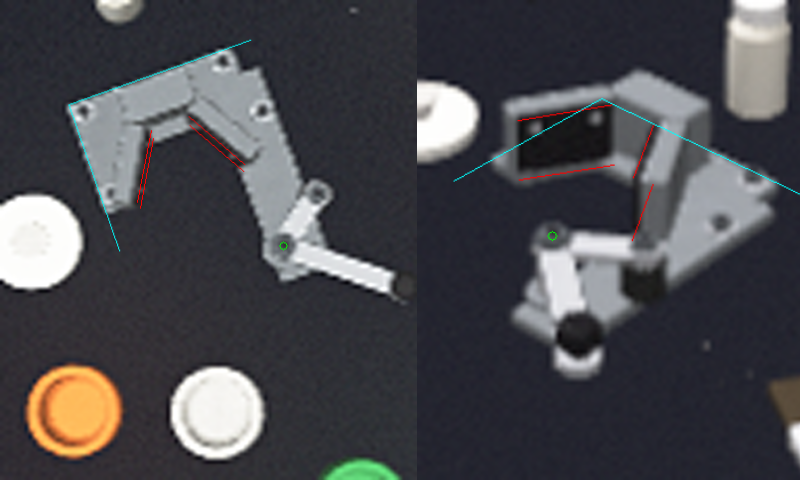

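The overlay fits to about 1 mm in both views. The holder origin is (0.609, 0.086) with yaw 19.2°, and the jar is at (0.449, 0.067). I'll push along 6.8°, with the fingers set about 24 mm apart as a cradle. First I turn the tool by -0.47 rad.

Emit:
creep_tool(plan=[{"tz": 0.02,"spin": -0.1175,"jaw": 0.26},{"tz": 0.02,"spin": -0.1175,"jaw": 0.26},{"tz": 0.02,"spin": -0.1175,"jaw": 0.26},{"tz": 0.02,"spin": -0.1175,"jaw": 0.26},{"tx": -0.009,"ty": -0.045,"jaw": 0.26},{"tx": -0.009,"ty": -0.045,"jaw": 0.26},{"tx": -0.009,"ty": -0.045,"jaw": 0.26},{"tx": -0.009,"ty": -0.045,"jaw": 0.26},{"tx": -0.009,"ty": -0.045,"jaw": 0.26},{"tx": -0.009,"ty": -0.045,"jaw": 0.26}])

```text
clock: 2.2
position: [0.3012, 0.3233, 0.2124]
ee_rot: [-0.185, 3.136, 0.001]
force: [1.6, -0.3, -0.2]
width: 0.263
gripper_force: 0.0
```

Create go.py:
```python
import sys
from h import *
from scipy.spatial.transform import Rotation as R
s=readout.observe(); p=np.array(s["position"]); M=R.from_rotvec(s["ee_rot"]).as_matrix()
print("t",s["clock"],"tcp",p.round(4),"x@",np.degrees(np.arctan2(M[1,0],M[0,0])).round(2),"zdir",M[:,2].round(3),"F",np.round(s["force"],1),"w",s["width"])
if len(sys.argv)>3: print("tool delta",(M.T@(np.array(sys.argv[1:4],float)-p)).round(4))
```

```bash
python3 go.py .389 .060 .078
```

```text
t 2.2 tcp [0.3012 0.3233 0.2124] x@ -173.23 zdir [ 0.  0. -1.] F [ 1.6 -0.3 -0.2] w 0.2629255986890831
tool delta [-0.0561 -0.2718  0.1343]
```

Emit:
creep_tool(plan=[{"tx": -0.009,"ty": -0.045,"jaw": 0.26},{"tx": -0.009,"ty": -0.045,"jaw": 0.26},{"tx": -0.009,"ty": -0.045,"jaw": 0.26},{"tx": -0.009,"ty": -0.045,"jaw": 0.26},{"tx": -0.009,"ty": -0.045,"jaw": 0.26},{"tx": -0.009,"ty": -0.045,"tz": 0.02,"jaw": 0.26},{"tz": 0.04,"jaw": 0.26},{"tz": 0.04,"jaw": 0.26},{"tz": 0.034,"jaw": 0.26},{"jaw": 0.26}])

```text
clock: 3.2
position: [0.3844, 0.0626, 0.0755]
ee_rot: [0.185, -3.13, 0.002]
force: [-0.3, -1.5, 0.7]
width: 0.26
gripper_force: 0.0
```

```bash
python3 go.py .389 .060 .078
```

Run:
```python
from h import *
out=[]
for n,(x0,x1,y0,y1) in (("top",(200,320,170,290)),("side",(150,300,160,310))):
    p=cams.get_image(n); out.append(cv2.resize(p["image"][y0:y1,x0:x1],(400,400),interpolation=2))
cv2.imwrite("pics/pre4.png",np.hstack(out))
```

```text
t 3.2 tcp [0.3844 0.0626 0.0755] x@ -173.25 zdir [-0.006 -0.002 -1.   ] F [-0.3 -1.5  0.7] w 0.2602165307711131
tool delta [-0.0042 -0.0031 -0.0025]
```

View pics/pre4.png

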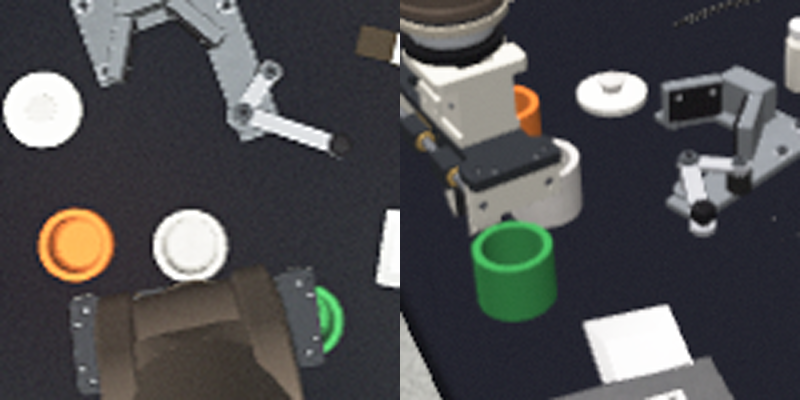

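The view shows the fingers behind the steel jar at (190,245), clear of the green and orange jars. I'll push now.

Emit:
creep_tool(plan=[{"tx": -0.01,"ty": -0.003,"jaw": 0.26},{"tx": -0.01,"jaw": 0.26},{"tx": -0.012,"jaw": 0.26},{"tx": -0.014,"jaw": 0.26},{"tx": -0.015,"jaw": 0.26},{"tx": -0.015,"jaw": 0.26},{"tx": -0.015,"jaw": 0.26},{"tx": -0.015,"jaw": 0.26},{"tx": -0.015,"jaw": 0.26},{"tx": -0.01,"jaw": 0.26}])

```text
clock: 4.3
position: [0.5178, 0.0759, 0.079]
ee_rot: [-0.186, 3.136, 0.0]
force: [-4.9, -1.1, 2.0]
width: 0.262
gripper_force: 3.2
```

```bash
python3 go.py .564 .081 .076
```

```text
t 4.3 tcp [0.5178 0.0759 0.079 ] x@ -173.23 zdir [ 0.  0. -1.] F [-4.9 -1.1  2. ] w 0.26168224836234016
tool delta [-0.0465 -0.0004  0.003 ]
```

Emit:
creep_tool(plan=[{"tx": -0.012,"jaw": 0.26},{"tx": -0.012,"jaw": 0.26},{"tx": -0.01,"jaw": 0.26},{"tx": -0.007,"jaw": 0.26},{"tx": -0.004,"jaw": 0.26},{"jaw": 0.26}])

```text
clock: 4.9
position: [0.5618, 0.0811, 0.0787]
ee_rot: [0.186, -3.136, -0.0]
force: [-4.2, 0.1, 2.7]
width: 0.265
gripper_force: 2.6
```

```bash
python3 go.py .564 .081 .076
```

Run:
```python
from h import *
f=H2W(.609,.0862,np.radians(19.2)); out=[]
for n,(x0,x1,y0,y1) in (("top",(210,310,140,240)),("side",(200,320,160,280))):
    p=cams.get_image(n); k=400/(x1-x0); im=cv2.resize(p["image"][y0:y1,x0:x1],(400,400),interpolation=2)
    for q in np.linspace(0,6.28,60): cv2.circle(im,tuple(int(v) for v in (proj(p,f(.03*np.cos(q),.03*np.sin(q),.05))-[x0,y0]+.5)*k),1,(0,0,255),-1)
    out.append(im)
cv2.imwrite("pics/push5.png",np.hstack(out))
```

```text
t 4.9 tcp [0.5618 0.0811 0.0787] x@ -173.23 zdir [-0.  0. -1.] F [-4.2  0.1  2.7] w 0.26542598020805397
tool delta [-0.0021 -0.0004  0.0027]
```

View pics/push5.png

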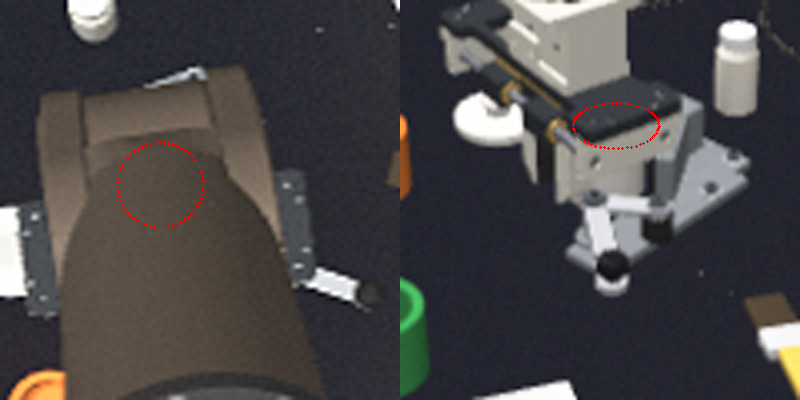

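The gripper hides the jar in both views, which is expected. I'll back off, close the fingers and turn onto the vee axis, then nudge the jar home with a single central contact.

Emit:
creep_tool(plan=[{"tx": 0.02,"jaw": 0.26},{"tx": 0.01,"spin": -0.11,"jaw": 0.0},{"spin": -0.107,"jaw": 0.0},{"jaw": 0.0},{"jaw": 0.0}])

```text
clock: 5.5
position: [0.5326, 0.0776, 0.0786]
ee_rot: [-0.518, 3.097, 0.0]
force: [0.9, -0.1, -0.8]
width: 0.008
gripper_force: 0.0
```

```bash
python3 go.py .555 .0675 .078
```

```text
t 5.5 tcp [0.5326 0.0776 0.0786] x@ -160.99 zdir [ 0.002  0.001 -1.   ] F [ 0.9 -0.1 -0.8] w 0.008365759247039209
tool delta [-0.0179 -0.0168  0.0006]
```

Emit:
creep_tool(plan=[{"ty": -0.017,"jaw": 0},{"tx": -0.016,"jaw": 0},{"tx": -0.01,"jaw": 0},{"tx": -0.005,"jaw": 0}])

```text
clock: 5.9
position: [0.5658, 0.0715, 0.078]
ee_rot: [0.521, -3.095, 0.001]
force: [-13.8, -4.7, 11.4]
width: 0.005
gripper_force: 7.7
```

Emit:
creep_tool(plan=[{"tx": -0.003,"jaw": 0}])

```text
clock: 6.0
position: [0.566, 0.0717, 0.0775]
ee_rot: [0.521, -3.09, 0.001]
force: [-19.0, -6.6, 15.8]
width: 0.004
gripper_force: 9.6
```

Emit:
creep_tool(plan=[{"tx": -0.002,"jaw": 0}])

```text
clock: 6.1
position: [0.5663, 0.0718, 0.0773]
ee_rot: [0.52, -3.087, 0.002]
force: [-22.6, -7.6, 19.2]
width: 0.001
gripper_force: 11.7
```

Emit:
creep_tool(plan=[{"tx": -0.002,"jaw": 0}])

```text
clock: 6.2
position: [0.5666, 0.0718, 0.0771]
ee_rot: [0.519, -3.084, 0.002]
force: [-24.2, -10.1, 17.1]
width: 0.01
gripper_force: 12.9
```

```bash
python3 go.py .5717 .0732 .078
```

```text
t 6.2 tcp [0.5666 0.0718 0.0771] x@ -160.89 zdir [-0.014 -0.004 -1.   ] F [-24.2 -10.1  17.1] w 0.009634610458051265
tool delta [-0.0052 -0.0003 -0.0009]
```

It has stopped with the force along the vee axis (26 N at 22°). I'll retreat and look.

Emit:
creep_tool(plan=[{"tx": 0.02,"jaw": 0},{"tx": 0.03,"jaw": 0},{"tz": -0.04,"jaw": 0},{"tx": 0.02,"tz": -0.04,"jaw": 0},{"tx": 0.04,"tz": -0.04,"jaw": 0.16},{"tx": 0.04,"tz": -0.04,"jaw": 0.16},{"tx": 0.04,"jaw": 0.16},{"jaw": 0.16}])

```text
clock: 7.0
position: [0.3983, 0.0133, 0.2295]
ee_rot: [0.521, -3.097, -0.0]
force: [0.1, 0.5, -0.6]
width: 0.159
gripper_force: 0.0
```

```bash
python3 go.py
```

Create look.py:
```python
import sys
from h import *
f=H2W(.609,.0862,np.radians(19.2)); out=[]
for n,(x0,x1,y0,y1) in (("top",(205,305,140,240)),("side",(220,320,165,265))):
    p=cams.get_image(n); k=400/(x1-x0); im=cv2.resize(p["image"][y0:y1,x0:x1],(400,400),interpolation=2)
    for q in np.linspace(0,6.28,60): cv2.circle(im,tuple(int(v) for v in (proj(p,f(.03*np.cos(q),.03*np.sin(q),.05))-[x0,y0]+.5)*k),1,(0,0,255),-1)
    out.append(im)
cv2.imwrite(sys.argv[1],np.hstack(out))
```

```bash
python3 look.py pics/home6.png
```

```text
t 7.0 tcp [0.3983 0.0133 0.2295] x@ -160.91 zdir [-0.001  0.    -1.   ] F [ 0.1  0.5 -0.6] w 0.15864329027506377
```

View pics/home6.png

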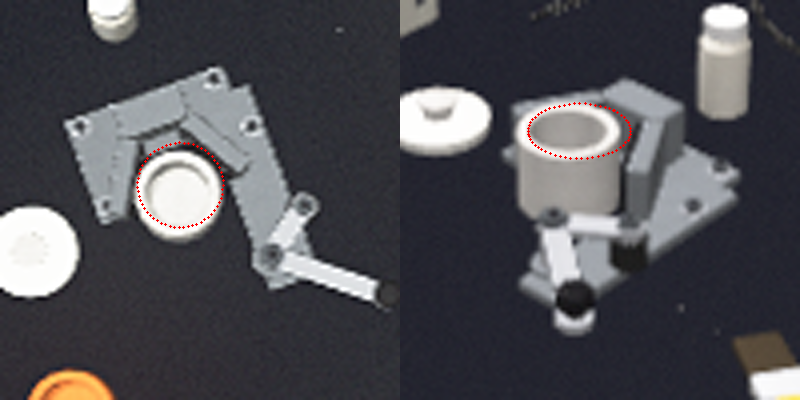

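The jar touches the left face only and is about 7 mm short of home, because pad friction stopped it sliding across. I'll measure it.

Create jar.py:
```python
from h import *
from scipy.ndimage import map_coordinates
# fit rim circle (r=30, z=.05) by max outward brightness drop in both views
ps=[cams.get_image(n) for n in("top","side")]; A=np.linspace(0,2*np.pi,120,endpoint=False)
gs=[cv2.cvtColor(p["image"],6).astype(float) for p in ps]
def val(x,y,rr,p,g):
    uv=np.array([proj(p,(x+rr*np.cos(a),y+rr*np.sin(a),.05)) for a in A]); return map_coordinates(g,[uv[:,1],uv[:,0]],order=1)
def sc(x,y,i): return np.mean(np.clip(val(x,y,.028,ps[i],gs[i])-val(x,y,.032,ps[i],gs[i]),0,80))
c=np.array([.604,.086])
for i in (0,1):
    g=[(sc(c[0]+dx,c[1]+dy,i),dx,dy) for dx in np.arange(-.012,.0121,.001) for dy in np.arange(-.01,.0101,.001)]
    s,dx,dy=max(g); x,y=c+[dx,dy]; r=np.array([x-.6088,y-.0862]); t=np.radians(19.2)
    print(("top","side")[i],round(s,1),"jar",x.round(4),y.round(4),"holder frame mm",np.round(1000*np.array([np.cos(t)*r[0]+np.sin(t)*r[1],-np.sin(t)*r[0]+np.cos(t)*r[1]]),1))
```

```bash
python3 jar.py
```

```text
top 80.0 jar 0.603 0.089 holder frame mm [-4.6  4.6]
side 61.6 jar 0.603 0.089 holder frame mm [-4.6  4.6]
```

Emit:
creep_tool(plan=[{"spin": 0.111,"jaw": 0},{"spin": 0.111,"jaw": 0},{"spin": 0.111,"jaw": 0},{"tx": -0.036,"ty": 0.0195,"tz": 0.01,"jaw": 0},{"tx": -0.036,"ty": 0.0195,"tz": 0.01,"jaw": 0},{"tx": -0.036,"ty": 0.0195,"tz": 0.02,"jaw": 0},{"tx": -0.036,"ty": 0.0195,"tz": 0.03,"jaw": 0},{"tz": 0.04,"jaw": 0},{"tz": 0.04,"jaw": 0},{"jaw": 0}])

```text
clock: 8.2
position: [0.5431, 0.0926, 0.0738]
ee_rot: [0.005, -3.132, 0.004]
force: [-1.4, -0.2, 0.4]
width: 0.002
gripper_force: 0.0
```

```bash
python3 go.py .5695 .0862 .078
```

```text
t 8.2 tcp [0.5431 0.0926 0.0738] x@ -179.83 zdir [-0.009 -0.002 -1.   ] F [-1.4 -0.2  0.4] w 0.0017892778529661796
tool delta [-0.0263 -0.0065 -0.0044]
```

Emit:
creep_tool(plan=[{"tx": -0.012,"ty": -0.003,"jaw": 0},{"tx": -0.006,"ty": -0.001,"jaw": 0},{"tx": -0.004,"ty": -0.001,"jaw": 0},{"tx": -0.003,"ty": -0.001,"jaw": 0}])

```text
clock: 8.6
position: [0.5686, 0.0871, 0.0803]
ee_rot: [0.004, -3.137, -0.001]
force: [-18.5, 3.8, 10.6]
width: 0.005
gripper_force: 9.4
```

Emit:
creep_tool(plan=[{"tx": -0.003,"ty": -0.001,"jaw": 0}])

```text
clock: 8.7
position: [0.569, 0.087, 0.0802]
ee_rot: [0.005, -3.132, -0.002]
force: [-29.1, 5.7, 20.7]
width: 0.003
gripper_force: 14.5
```

Emit:
creep_tool(plan=[{"tx": -0.002,"ty": -0.0005,"jaw": 0}])

```text
clock: 8.8
position: [0.5692, 0.087, 0.0802]
ee_rot: [0.007, -3.129, -0.002]
force: [-33.7, 5.9, 26.3]
width: 0.005
gripper_force: 16.9
```

```bash
python3 go.py .5695 .0862 .078
```

```text
t 8.8 tcp [0.5692 0.087  0.0802] x@ -179.76 zdir [-0.013  0.002 -1.   ] F [-33.7   5.9  26.3] w 0.005226437596023816
tool delta [-0.0003 -0.0008  0.0022]
```

Emit:
creep_tool(plan=[{"tx": 0.015,"jaw": 0},{"tx": 0.035,"jaw": 0},{"tx": 0.02,"ty": -0.01,"tz": -0.04,"spin": 0.112,"jaw": 0},{"tx": 0.03,"ty": -0.02,"tz": -0.04,"spin": 0.112,"jaw": 0.16},{"tx": 0.03,"ty": -0.02,"tz": -0.03,"spin": 0.112,"jaw": 0.16},{"tx": 0.02,"ty": -0.02,"jaw": 0.16},{"jaw": 0.16}])

```text
clock: 9.5
position: [0.4152, 0.0329, 0.1889]
ee_rot: [0.524, 3.095, 0.003]
force: [0.2, 0.2, 0.5]
width: 0.16
gripper_force: 0.0
```

```bash
python3 jar.py; python3 look.py pics/home7.png; python3 go.py .493 -.044 .111
```

```text
top 79.6 jar 0.609 0.087 holder frame mm [0.5 0.7]
side 60.6 jar 0.609 0.089 holder frame mm [1.1 2.6]
t 9.7 tcp [0.4185 0.0348 0.1874] x@ 160.89 zdir [ 0.003  0.001 -1.   ] F [ 0.8 -0.5 -0.1] w 0.162325896607589
tool delta [-0.096  -0.0502  0.0765]
```

View pics/home7.png

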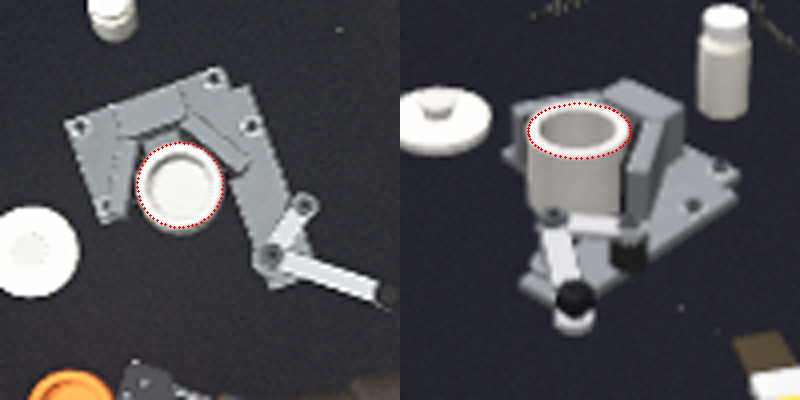

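The jar matches the home circle within about 1 mm in both views. Next is the knob: I'll position behind it with the fingers cradled about 15 mm apart and the tips at z ≈ 45 mm.

Emit:
creep_tool(plan=[{"tx": -0.032,"ty": -0.017,"tz": 0.006,"jaw": 0.16},{"tx": -0.032,"ty": -0.017,"tz": 0.01,"jaw": 0.16},{"tx": -0.032,"ty": -0.016,"tz": 0.02,"jaw": 0.16},{"tz": 0.025,"jaw": 0.16},{"tz": 0.016,"jaw": 0.16},{"jaw": 0.16}])

```text
clock: 10.3
position: [0.491, -0.0444, 0.1073]
ee_rot: [-0.521, -3.094, 0.001]
force: [-0.1, 0.5, 0.5]
width: 0.16
gripper_force: 0.0
```

```bash
python3 go.py .5145 -.0515 .111
```

```text
t 10.3 tcp [ 0.491  -0.0444  0.1073] x@ 160.87 zdir [-0.004 -0.    -1.   ] F [-0.1  0.5  0.5] w 0.16015373501300678
tool delta [-0.0245  0.001  -0.0038]
```

Emit:
creep_tool(plan=[{"tx": -0.012,"ty": 0.001,"tz": -0.003,"jaw": 0.16},{"tx": -0.0125,"jaw": 0.16},{"tx": -0.012,"ty": -0.0015,"spin": -0.14,"jaw": 0.16},{"tx": -0.012,"ty": -0.0015,"spin": -0.14,"jaw": 0.16},{"tx": -0.012,"ty": -0.0015,"spin": -0.14,"jaw": 0.16},{"tx": -0.012,"ty": -0.0015,"spin": -0.14,"jaw": 0.16}])

```text
clock: 10.9
position: [0.5614, -0.0641, 0.1129]
ee_rot: [0.362, -3.12, 0.001]
force: [-2.9, -1.0, -0.4]
width: 0.16
gripper_force: 1.3
```

Create kn.py:
```python
from h import *
from scipy.spatial.transform import Rotation as R
s=readout.observe(); p=np.array(s["position"]); M=R.from_rotvec(s["ee_rot"]).as_matrix(); pv=np.array([.559,.0223])
r=p[:2]-pv; X=M[:2,0]; Y=M[:2,1]
# lever angle such that tool sits 16.3 behind
L=np.hypot(*r); th=np.degrees(np.arctan2(r[1],r[0]))+np.degrees(np.arctan2(.0163,.085))
print("rad from pivot",L.round(4),"(ideal .0866) lever world",(th%360).round(1),"q~",np.radians(th%360-229.2).round(3),"tool -x minus tangent",round((np.degrees(np.arctan2(-X[1],-X[0]))-th-90+180)%360-180,1),"z",p[2].round(4))
```

```bash
python3 kn.py
```

```text
rad from pivot 0.0864 (ideal .0866) lever world 282.5 q~ 0.93 tool -x minus tangent 0.8 z 0.1129
```

Emit:
creep_tool(plan=[{"tx": -0.012,"ty": -0.0015,"spin": -0.14,"jaw": 0.16},{"tx": -0.012,"ty": -0.0015,"spin": -0.14,"jaw": 0.16},{"tx": -0.012,"ty": -0.0015,"spin": -0.14,"jaw": 0.16},{"tx": -0.012,"ty": -0.0015,"spin": -0.14,"jaw": 0.16},{"tx": -0.012,"ty": -0.0015,"spin": -0.14,"jaw": 0.16}])

```text
clock: 11.4
position: [0.617, -0.0426, 0.113]
ee_rot: [1.409, -2.807, 0.003]
force: [-1.5, -3.4, -0.4]
width: 0.161
gripper_force: 1.2
```

```bash
python3 kn.py
```

```text
rad from pivot 0.0871 (ideal .0866) lever world 322.7 q~ 1.631 tool -x minus tangent 0.6 z 0.113
```

Emit:
creep_tool(plan=[{"tx": -0.006,"ty": -0.0007,"spin": -0.07,"jaw": 0.16},{"tx": -0.006,"ty": -0.0007,"spin": -0.07,"jaw": 0.16}])

```text
clock: 11.6
position: [0.6251, -0.0341, 0.113]
ee_rot: [1.598, -2.704, 0.004]
force: [-2.0, -6.1, 0.8]
width: 0.162
gripper_force: 3.0
```

```bash
python3 kn.py
```

```text
rad from pivot 0.0869 (ideal .0866) lever world 330.4 q~ 1.766 tool -x minus tangent 0.8 z 0.113
```

Emit:
creep_tool(plan=[{"tx": -0.005,"ty": -0.0005,"spin": -0.06,"jaw": 0.16},{"tx": -0.003,"jaw": 0.16}])

```text
clock: 11.8
position: [0.6294, -0.0278, 0.1131]
ee_rot: [1.677, -2.656, 0.005]
force: [-0.4, -10.7, -0.1]
width: 0.161
gripper_force: 5.2
```

```bash
python3 kn.py
```

```text
rad from pivot 0.0864 (ideal .0866) lever world 335.4 q~ 1.854 tool -x minus tangent -0.9 z 0.1131
```

Emit:
creep_tool(plan=[{"tx": -0.003,"jaw": 0.16},{"jaw": 0.16}])

```text
clock: 12.0
position: [0.6296, -0.0274, 0.1129]
ee_rot: [1.67, -2.656, 0.007]
force: [-3.8, -11.3, 2.0]
width: 0.161
gripper_force: 5.8
```

```bash
python3 kn.py
```

```text
rad from pivot 0.0864 (ideal .0866) lever world 335.7 q~ 1.859 tool -x minus tangent -1.4 z 0.1129
```

Emit:
creep_tool(plan=[{"tx": -0.004,"jaw": 0.16},{"tx": -0.003,"jaw": 0.16},{"jaw": 0.16}])

```text
clock: 12.3
position: [0.6305, -0.0263, 0.1126]
ee_rot: [1.661, -2.653, 0.01]
force: [-10.8, -22.4, 9.4]
width: 0.159
gripper_force: 12.4
```

```bash
python3 kn.py
```

```text
rad from pivot 0.0864 (ideal .0866) lever world 336.7 q~ 1.876 tool -x minus tangent -2.6 z 0.1126
```

Emit:
creep_tool(plan=[{"tx": 0.015,"jaw": 0.16},{"tx": 0.03,"jaw": 0.16},{"tz": -0.04,"jaw": 0.16},{"tx": 0.04,"tz": -0.045,"jaw": 0.16},{"tx": 0.045,"tz": -0.045,"jaw": 0.16},{"tx": 0.045,"tz": -0.02,"jaw": 0.16},{"tx": 0.045,"jaw": 0.16},{"tx": 0.03,"jaw": 0.16},{"jaw": 0.16}])

```text
clock: 13.2
position: [0.5331, -0.2276, 0.2453]
ee_rot: [1.661, -2.663, 0.002]
force: [1.0, -0.5, -0.7]
width: 0.159
gripper_force: 0.0
```

```bash
python3 jar.py; python3 look.py pics/cl8.png
```

```text
top 79.4 jar 0.609 0.087 holder frame mm [0.5 0.7]
side 48.0 jar 0.608 0.088 holder frame mm [-0.2  2. ]
```

View pics/cl8.png

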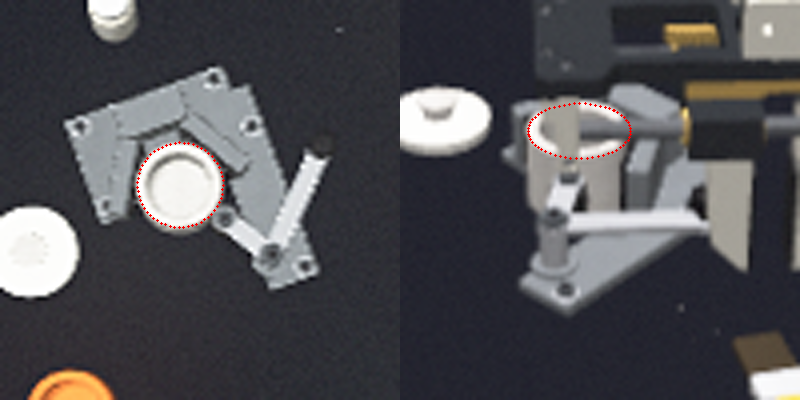

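The lever is at its stop (it took about 25 N with no further travel). The roller bears on the jar at (225,217), the jar is still on the home circle, and the gripper is clear.

```bash
python3 -c "
from cell import workorder; print(workorder.sign_off())"
```

```text
the job is handed in; nothing more can be done
None
```

The steel milling jar is home against both faces of the holder to within about 1 mm by camera, the clamp lever is pushed round to its stop with the roller on the jar, and the job was handed in at about 13 s; the first push home stopped about 6 mm short on the left face, so I pushed it again before clamping, and I did not re-measure the other things on the bench.

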